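# Slide the flat cover to the slab edge, grip it and cover the gravel dish

## Task

Cover the gravel sample: the flat cover lies on the stone slab with its thin handle tab too low to grip, so slide it along the slab until the tab sticks out past the slab's edge, then take it by the tab and lay it gently, flat and right side up, on the larger dish that holds the gravel, so that its square part is centred on the mouth and closes it completely. Leave that dish where it stands, do not drop the cover on the bench, and do not push or knock over the small dish, bottle, crucible and weight.

Things in the scene. Friction and masses are not known exactly. Their poses are not given: they have to be found in the camera images.
- slab: dark grey stone weighing slab, fixed on the bench: a block 330 (its x) x 240 (its y) x 50 high. Origin: centre of its underside, on the bench. Its x axis is its long side; its -y long edge faces the middle of the bench, and at the start the cover's tab points roughly to that edge.
- cover_center (a point): light grey plastic cover, loose, about 105 to 190 g, flat on the slab: a square plate 110 x 110 x 8 thick with a tab 34 wide, 55 long, only 3 thick, sticking out of the middle of one side, undersides level. This point: centre of the square, 4 above the underside. x points from it along the tab, z up out of the top face; the tab runs from 55 to 110 from this point.
- cover_tab (a point): the point on the cover's tab to grip: 85 from the plate's centre along the cover's x axis (30 out along the tab), on the tab's centre line, half-way through its 3 thickness. Grip the tab across its 34 width with the fingers pointing down past both sides of it. Axes as cover_center.
- dish_rim (a point): the larger dish, round aluminium, upright, loose, about 280 to 460 g, with gravel in it (below the rim): outer diameter 80, wall 3, 60 high, standing on the bench. This point is the centre of its mouth, level with the rim, 60 above the bench.
- small_dish: bystander: the small empty round aluminium dish, outer diameter 62, 40 high, loose on the bench. Origin: centre of its underside.
- bottle: bystander: white plastic bottle, diameter 60, 140 high, loose and upright on the bench. Origin: centre of its underside.
- crucible: bystander: white porcelain crucible, greatest diameter 48, 60 high, loose, standing on the slab near an end of the -y edge. Origin: centre of its underside.
- weight: bystander: steel balance weight with a knob, diameter 38, 37 high, loose, standing on the slab near the other end of the -y edge. Origin: centre of its underside.
Not all that is in view belongs to the job. Leave any purple or yellow look-alike of the part that bears cover_center alone.

How it is judged (in metres and radians):
On the way:
1. the cover lies flat on the slab with its tab sticking out: its end about 21 mm or more beyond one of the slab's edges (the grip point less than 4 mm inside the edge, or beyond it) ((y of cover_tab in the frame of slab below -0.116 m or y of cover_tab in the frame of slab above 0.116 m or x of cover_tab in the frame of slab below -0.161 m or x of cover_tab in the frame of slab above 0.161 m) and angle between cover_center's own z axis and vertical below 0.06 rad and height (world z) of cover_center between 0.048 and 0.06 m), for 0.2 s.
At the end, for the whole second after the job is handed in: the cover lies flat (within 0.05 rad) and right side up on the rim of the larger dish, its square plate's centre within 18 mm of the centre of the mouth, released and at rest; the dish stands upright within 30 mm of where it started (horizontal distance between cover_center and dish_rim below 0.018 m and z of cover_center in the frame of dish_rim between 0 and 0.008 m and angle between the z axis of cover_center and the z axis of dish_rim, either way round below 0.05 rad and angle between cover_center's own z axis and vertical below 0.07 rad and angle between dish_rim's own z axis and vertical below 0.05 rad and distance of dish_rim from where it was at the start of the episode below 0.03 m and not (contact force between the fingers and cover above 0.05 N) and linear speed of each of cover, dish below 0.02 m/s); the robot touches nothing.
It fails at once if the cover falls or slides down to the bench (its centre below 35 mm) (height (world z) of cover_center below 0.035 m).
It fails at once if the cover is slammed or pressed onto the larger dish (more than 40 N) (contact force between cover and dish above 40 N).
It fails at once if the larger dish is tipped by more than 0.35 rad (angle between dish_rim's own z axis and vertical above 0.35 rad).
It fails at once if the small dish, bottle, crucible or weight is pushed more than 25 mm or tipped by more than 0.35 rad (distance of any of small_dish, bottle, crucible, weight from where it was at the start of the episode above 0.025 m or angle between any of small_dish, bottle, crucible, weight's own z axis and vertical above 0.35 rad).
It also fails if it takes over 56 s, if anything falls off the work surface, if the arm or the gripper's body presses on something with over 40 N, if the wrist force passes 120 N, or if a joint passes its speed limit or range.

## Robot

A 6-joint arm with a two-finger parallel gripper is mounted at the origin on the work surface. World frame = base frame: x ahead of the robot, y to its left, z up, the work surface at z = 0. Lengths are in mm, angles in rad, forces in N, time in s.
With the tool pointing down it reaches from about 325 to 875 mm from the base axis. Payload 4.4 kg.
Tool frame: the origin (TCP) lies midway between the tips of the shut fingers; the grasp point (between the pads) lies 19 mm behind it (grip_point_offset is the distance from the TCP to the grasp point, in mm); z points along the fingers, y is the direction in which the jaws open and shut (so a half turn about z gives the same grasp; the last joint's range is limited). The gripper opens to 85 mm and grips with 20 to 120 N. Pads are 22 mm wide; open, the fingers measure 114 mm over their backs; the gripper's body (76 mm by 85 mm) begins 54 mm behind the grasp point. The pads swing forward as they close: fully open they stand 13 mm farther back than shut.
Start: joints at [1.185, 0.207, 1.542, -0, 1.393, -0.15], TCP at [133.783, 559.222, 231.282] pointing down, gripper open.
Joint ranges: [-2.73, 2.73], [-0.86, 2.22], [0.23, 2.46], [-1.11, 4.25], [0.08, 2.63], [-2.82, 2.82]. Speed limits (rad/s): [2.79, 2.79, 3.14, 3.14, 3.14, 3.14].

## Interface

Orientations are given as a unit quaternion [w, x, y, z].
In Python, from cell import * gives the robot as it stands.
- The arm moves only by the tool step_arm, never from a script. Its arguments are lists of equal length, an entry for each row: "offset": the shift along the world's x, y, z in m, a list of three; "spin": the turn about the world's z in degrees; "grip": the closure in counts, from 0 (fully open) to 255 (shut). In form: {"offset": [[x, y, z], ...], "spin": [spin, ...], "grip": [grip, ...]}. A call has 1 to 5 rows; each row is the pose to reach, as a shift and turn from the pose commanded when the call began; what a row does not reach only later rows make up. A row lasts 1/10 s, in which the tool goes at most 50 mm and 8.59 degrees, less where a joint would pass 70% of its speed; a pose out of reach is approached as far as the arm can. A call with a gripper value outside its range is refused whole. The fingers move at their own pace and stop on an object; "grip_force" is the grip in N (left out, the last holds). Time passes only in rows, so rows that repeat a pose let the fingers close. It gives the time, the measured TCP pose, the force and the opening at its end, in the units of the state.
- sense(): the state, without advancing time (a new reading comes with each control period).
- grab_frame(name): name is "scene" or "top" or "wrist"; returns a dict with "img" (400x640x3 uint8, blue, green, red), "camera_matrix" (3x3 intrinsics, pixels), "dist_coeffs" ([k1, k2, p1, p2, k3] as OpenCV has them; the pictures are not rectified), "extrinsics" (4x4, takes a point from world to camera coordinates). Camera axes: x right, y up, looking along -z (the intrinsics and any distortion apply to the point x, -y, -z); pixel columns grow to the right and rows downward; lengths in mm; the calibration is good to about 2 mm. A picture is of the moment at which its call begins. There is no depth.
- job_done(): hands the job in, once; it reports no verdict.
The state is a dict: "time": time; "qpos": joint angles; "qd": joint speeds; "tau": joint torques, N m; "eef_pos": TCP position; "ee_rot": TCP orientation; "contact_force": force on the tool from outside, world axes, zero at the start; "moment": the same for the moment, N m; "grip_width": opening from 0.0 (shut) to 1.0 (fully open).
Only numpy, scipy, OpenCV 4.12 (cv2) and the standard library are available. Lean on these libraries where they do the work, as an engineer would, in place of code of your own. Each camera call takes 0.05 s, during which the arm holds its last target. There are 200 camera calls.

## Working session

There is one attempt and no reset: what is moved stays moved. The work goes in short steps, Python scripts to look and compute and a tool call to move; the robot and the scene stay as the last step left them, time stands still between calls to the robot, and variables do not carry over. Pictures are saved under pics/ and viewed, about 8 in all and at most 12, crops included, and the job is handed in when it is done.

Besides the shell and the picture viewer there is one more tool, called after "Call:" as name(argument=value, ...) on one line, values as JSON. step_arm: Moves the arm, as the interface text tells. Its arguments: {"type":"object","properties":{"offset":{"type":"array"},"spin":{"type":"array"},"grip":{"type":"array"},"grip_force":{"type":"number"}},"required":["offset","spin","grip"]}

```bash
mkdir -p pics; ls
cat > h.py <<'E'
import numpy as np, cv2
from cell import *
def grab(name,save=None):
    f=grab_frame(name)
    if save: cv2.imwrite(f'pics/{save}.png',f['img'])
    return f
def ray(f,uv):
    K=np.array(f['camera_matrix'],float);d=np.array(f['dist_coeffs'],float);E=np.array(f['extrinsics'],float)
    p=cv2.undistortPoints(np.array(uv,float).reshape(-1,1,2),K,d).reshape(-1,2)
    c=np.c_[p[:,0],-p[:,1],-np.ones(len(p))]
    R=E[:3,:3];return -R.T@E[:3,3], c@R
def onz(f,uv,z):
    o,d=ray(f,uv);return o+d*((z-o[2])/d[:,2])[:,None]
def proj(f,P):
    K=np.array(f['camera_matrix'],float);d=np.array(f['dist_coeffs'],float);E=np.array(f['extrinsics'],float)
    c=np.atleast_2d(P)@E[:3,:3].T+E[:3,3]; c=c*[1,-1,-1]
    return cv2.projectPoints(c,np.zeros(3),np.zeros(3),K,d)[0].reshape(-1,2)
E
python3 - <<'E'
from h import *
s=sense();print(s['time'],s['eef_pos'],s['ee_rot'],s['grip_width'],s['contact_force'])
for n in ['top','scene']:
    f=grab(n,n+'0');print(n,ray(f,[[320,200]])[0])
a=[cv2.imread(f'pics/{n}0.png') for n in ['top','scene']]
cv2.imwrite('pics/both.png',cv2.resize(np.vstack(a),(480,600)))
E
```

```text
pics
0.0 [133.48896757 558.51363773 230.10469649] [-3.06603952e-04  1.17126982e-01  9.93116284e-01 -1.10551261e-03] 0.9940289558972257 [0.19717376 0.19285044 0.22716321]
top [ 223.53779424   61.1102972  1640.75238828]
scene [1065.95119002  666.48052441  864.75119837]
```

View pics/top0.png

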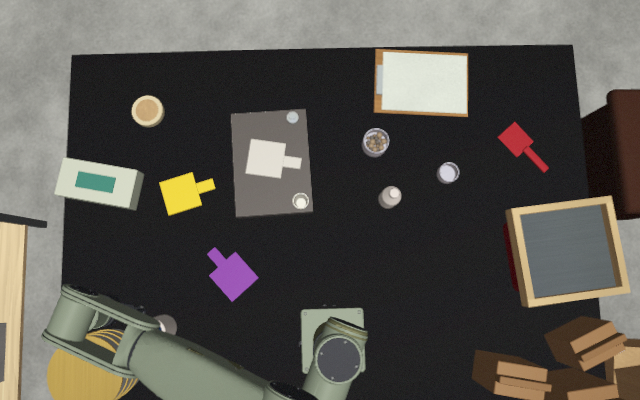

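View pics/scene0.png

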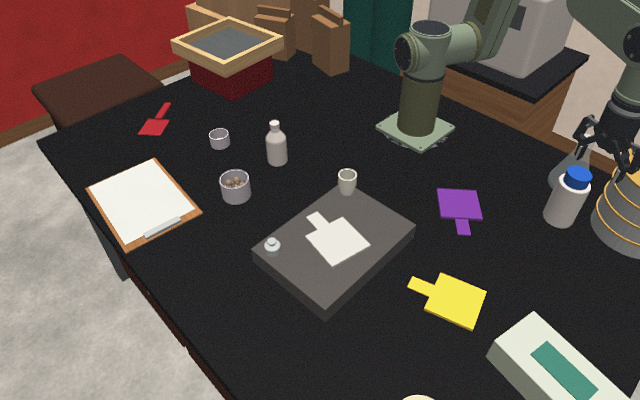

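The top view shows these look-alikes: the light-grey cover on the slab (265,158), a yellow one (180,194), a purple one (233,276) and a red paddle (515,140). I choose the light-grey one on the dark slab. The other items in the top view are the gravel dish (376,142), small dish (448,173), bottle (390,197), crucible (300,201) and weight (292,117).

```bash
cat > m.py <<'E'
from h import *
def cover(f,roi,thr=150,zt=58):
    x0,y0,x1,y1=roi
    g=cv2.cvtColor(f['img'],cv2.COLOR_BGR2GRAY);m=np.zeros_like(g);m[y0:y1,x0:x1]=(g[y0:y1,x0:x1]>thr)*255
    c=max(cv2.findContours(m,cv2.RETR_EXTERNAL,cv2.CHAIN_APPROX_NONE)[0],key=cv2.contourArea)
    W=onz(f,c.reshape(-1,2),zt)
    # filled region in world mm -> body by opening
    o=W[:,:2].min(0)-20
    M=np.zeros((300,300),np.uint8);cv2.fillPoly(M,[np.round(W[:,:2]-o).astype(int)],255)
    B=cv2.morphologyEx(M,cv2.MORPH_OPEN,np.ones((1,1)) if 0 else cv2.getStructuringElement(cv2.MORPH_ELLIPSE,(55,55)))
    cb=max(cv2.findContours(B,cv2.RETR_EXTERNAL,cv2.CHAIN_APPROX_NONE)[0],key=cv2.contourArea)
    r=cv2.minAreaRect(cb)
    T=cv2.morphologyEx(cv2.subtract(M,cv2.dilate(B,np.ones((9,9)))),cv2.MORPH_OPEN,np.ones((7,7)))
    ys,xs=np.nonzero(T);t=np.array([xs.mean(),ys.mean()])+o if len(xs) else None
    ctr=np.array(r[0])+o
    mo=cv2.moments(cb);cm=np.array([mo['m10'],mo['m01']])/mo['m00']+o
    ang=None if t is None else np.degrees(np.arctan2(*(t-ctr)[::-1]))
    return dict(rect=ctr.round(1),mom=cm.round(1),size=np.round(r[1],1),rang=r[2],tab=t,ang=ang)
E
python3 - <<'E'
from m import *
ft=grab('top');fs=grab('scene')
print('top',cover(ft,(240,130,306,190)));print('scene',cover(fs,(295,205,380,275)))
for n,f,roi in [('top',ft,(215,95,330,230)),('scene',fs,(240,165,430,330))]:
    # slab top: grey level mask
    g=cv2.cvtColor(f['img'],cv2.COLOR_BGR2GRAY);x0,y0,x1,y1=roi
    m=np.zeros_like(g);m[y0:y1,x0:x1]=(cv2.GaussianBlur(g,(3,3),0)[y0:y1,x0:x1]>(60 if n=='top' else 62))*255
    m=cv2.morphologyEx(m,cv2.MORPH_OPEN,np.ones((5,5)))
    c=max(cv2.findContours(m,cv2.RETR_EXTERNAL,cv2.CHAIN_APPROX_NONE)[0],key=cv2.contourArea)
    W=onz(f,c.reshape(-1,2),50)[:,:2].astype(np.float32)
    print(n,'slab',cv2.minAreaRect(W),cv2.boxPoints(cv2.minAreaRect(W)).round().tolist())
def show(n,f,pts):
    for k,uv,z in pts: print(n,k,onz(f,[uv],z)[0].round(1))
show('top',ft,[('dishrim',(376,141),60),('small',(448,172),40),('bottlecap',(394,193),140),('crucible',(301,201),110),('weight',(292,117),87)])
show('scene',fs,[('dishrim',(235,182),60),('small',(219.5,134),40),('bottlecap',(274,126),140),('crucible',(347,174),110),('weight',(272,241),87)])
a=cv2.resize(ft['img'][90:230,220:470],None,fx=3,fy=3,interpolation=cv2.INTER_CUBIC);cv2.imwrite('pics/c1.png',a)
a=cv2.resize(fs['img'][120:330,190:430],None,fx=2.8,fy=2.8,interpolation=cv2.INTER_CUBIC);cv2.imwrite('pics/c2.png',a)
E
```

```text
top {'rect': array([562.7, 189.6]), 'mom': array([563.2, 192.1]), 'size': array([117.4, 112.3]), 'rang': 81.02737426757812, 'tab': array([547.77442393, 106.406348  ]), 'ang': np.float64(-100.15125188947658)}
scene {'rect': array([563.7, 191.2]), 'mom': array([563.8, 193.5]), 'size': array([117.5, 112.1]), 'rang': 81.46923065185547, 'tab': array([552.65382926, 109.29261097]), 'ang': np.float64(-97.6862017328384)}
top slab ((552.5679931640625, 177.55064392089844), (332.5946350097656, 241.6275177001953), 2.652873992919922) [[381.0, 291.0], [392.0, 49.0], [724.0, 65.0], [713.0, 306.0]]
scene slab ((528.7587890625, 159.76731872558594), (385.8796691894531, 277.3835754394531), 2.6665220260620117) [[330.0, 289.0], [342.0, 12.0], [728.0, 30.0], [715.0, 307.0]]
top dishrim [ 608.6 -154.    60. ]
top small [ 508.  -380.2   40. ]
top bottlecap [ 431.5 -189.2  140. ]
top crucible [418.7  84.6 110. ]
top weight [684.5 106.9  87. ]
scene dishrim [ 618.1 -137.9   60. ]
scene small [ 509.6 -375.7   40. ]
scene bottlecap [ 445.7 -172.8  140. ]
scene crucible [421.8  87.8 110. ]
scene weight [690.7 111.   87. ]
```

View pics/c2.png

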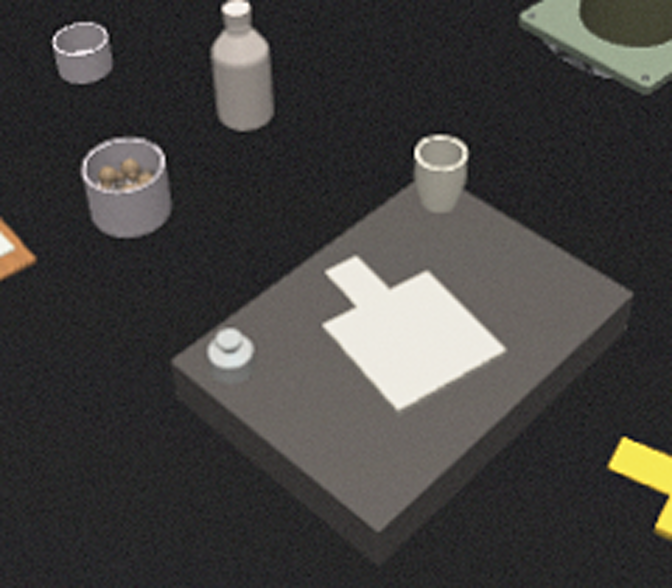

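The crop shows the light-grey cover lying on the slab with its tab towards the dish side. The weight and crucible stand near the two corners, clear of the sliding path. The cover is at about (563, 193) mm with its tab at -99°. I'll go behind its rear edge and push with two half-open fingertips.

Call:
step_arm(offset=[[0.037, -0.024, 0], [0.074, -0.048, 0], [0.111, -0.072, 0], [0.147, -0.096, 0], [0.147, -0.096, 0]], spin=[-7, -14, -21, -28.5, -28.5], grip=[120, 120, 120, 120, 120])

```text
time: 0.7
eef_pos: [284.8, 460.5, 231.1]
ee_rot: [0.001, 0.362, 0.932, -0.0]
contact_force: [-0.7, -0.6, 1.2]
grip_width: 0.531
```

Call:
step_arm(offset=[[0.037, -0.024, 0], [0.074, -0.048, 0], [0.111, -0.072, 0], [0.147, -0.096, 0], [0.147, -0.096, 0]], spin=[-7, -14, -21, -28.5, -28.5], grip=[120, 120, 120, 120, 120])

```text
time: 1.2
eef_pos: [431.5, 364.7, 231.1]
ee_rot: [0.001, 0.579, 0.815, 0.0]
contact_force: [-0.5, -0.0, -0.4]
grip_width: 0.532
```

Call:
step_arm(offset=[[0.037, -0.024, 0], [0.074, -0.048, 0], [0.111, -0.072, 0], [0.148, -0.096, 0], [0.148, -0.096, 0]], spin=[-7, -14, -21, -28.5, -28.5], grip=[120, 120, 120, 120, 120])

```text
time: 1.7
eef_pos: [579.1, 268.7, 230.7]
ee_rot: [0.001, 0.762, 0.648, 0.0]
contact_force: [-0.4, 0.9, 0.2]
grip_width: 0.531
```

Run:
```python
from m import *
fw=grab('wrist','w1');s=sense();print(s['time'],s['eef_pos'],s['ee_rot'])
E=np.array(fw['extrinsics']);print(ray(fw,[[320,200]]))
print(proj(fw,[[563.5,193,58],[552,108,53],[576,271,50]]).round())
```

```text
1.75 [576.79928923 270.44355575 230.55075459] [-4.06350269e-04  7.60515655e-01  6.49319379e-01 -3.42937206e-04]
(array([592.14086585, 351.93441712, 373.5432827 ]), array([[-0.06795582, -0.32652993, -0.94291676]]))
[[322. 247.]
 [325. 314.]
 [322. 168.]]
```

View pics/w1.png

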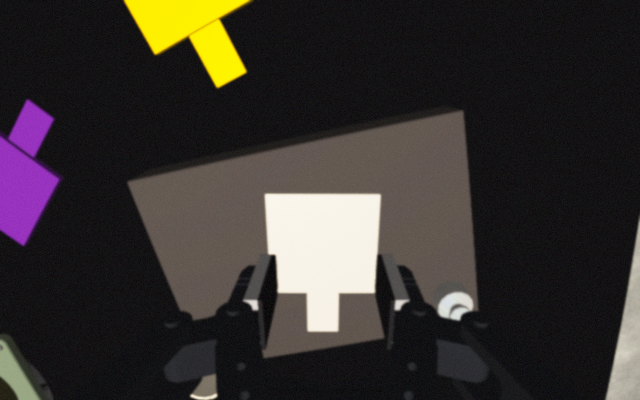

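The wrist view shows the cover squarely aligned with the jaws: plate at (322,243), tab end at (322,331), and the rear edge at row 193, with bare slab behind it.

Run:
```python
from m import *
fw=grab('wrist')
for k,uv,z in [('back L',(265,194),58),('back R',(380.5,194),58),('front L',(277,292),58),('front R',(376,292),58),('tab L',(307,331),53),('tab R',(338.5,331),53),('tabrootL',(307,293),53),('slabfar L',(128,182),50),('slabfar R',(463,111),50)]: print(k,onz(fw,[uv],z)[0].round(1))
s=sense();print(s['eef_pos'],s['ee_rot'])
```

```text
back L [515.9 258.9  58. ]
back R [624.7 241.6  58. ]
front L [504.8 149.7  58. ]
front R [608.5 133.2  58. ]
tab L [526.3  90.3  53. ]
tab R [561.4  84.7  53. ]
tabrootL [535.2 140.3  53. ]
slabfar L [382.2 290.1  50. ]
slabfar R [709.2 306.5  50. ]
[575.41805567 271.5323511  230.55210661] [-8.00667557e-04  7.59843732e-01  6.50105016e-01 -5.74247780e-04]
```

Call:
step_arm(offset=[[-0.001, 0.002, -0.045], [-0.002, 0.003, -0.09], [-0.002, 0.003, -0.135], [-0.002, 0.003, -0.17], [-0.002, 0.003, -0.17]], spin=[0, 0, 0, 0, 0], grip=[120, 120, 120, 120, 120])

```text
time: 2.3
eef_pos: [566.3, 274.3, 54.6]
ee_rot: [-0.003, 0.759, 0.651, -0.007]
contact_force: [-0.8, -0.2, 0.4]
grip_width: 0.525
```

Call:
step_arm(offset=[[0, 0, -0.003], [0, 0, -0.006], [0, 0, -0.008], [0, 0, -0.01], [0, 0, -0.01]], spin=[0, 0, 0, 0, 0], grip=[120, 120, 120, 120, 120])

```text
time: 2.8
eef_pos: [574.3, 274.4, 52.2]
ee_rot: [0.0, 0.76, 0.65, 0.001]
contact_force: [0.7, 0.1, 0.2]
grip_width: 0.529
```

Call:
step_arm(offset=[[0, 0, -0.001], [0, 0, -0.002], [0, 0, -0.003], [0, 0, -0.004], [0, 0, -0.004]], spin=[0, 0, 0, 0, 0], grip=[120, 120, 120, 120, 120])

```text
time: 3.3
eef_pos: [573.9, 274.1, 47.9]
ee_rot: [0.0, 0.76, 0.65, -0.0]
contact_force: [-1.5, -0.5, 3.9]
grip_width: 0.528
```

Call:
step_arm(offset=[[0, 0, 0.002], [-0.001, -0.005, 0.002], [-0.0015, -0.01, 0.002], [-0.0025, -0.015, 0.002], [-0.003, -0.02, 0.002]], spin=[0, 0, 0, 0, 0], grip=[120, 120, 120, 120, 120])

```text
time: 3.8
eef_pos: [570.5, 253.8, 49.0]
ee_rot: [-0.0, 0.76, 0.65, -0.0]
contact_force: [-0.5, 0.2, -0.5]
grip_width: 0.533
```

Call:
step_arm(offset=[[-0.001, -0.006, 0], [-0.002, -0.012, 0], [-0.003, -0.018, 0], [-0.004, -0.024, 0], [-0.005, -0.03, 0]], spin=[0, 0, 0, 0, 0], grip=[120, 120, 120, 120, 120])

```text
time: 4.3
eef_pos: [565.7, 223.7, 49.3]
ee_rot: [-0.0, 0.76, 0.65, -0.0]
contact_force: [0.3, 1.0, -0.2]
grip_width: 0.528
```

Run:
```python
from m import *
ft=grab('top');fs=grab('scene');s=sense();print(s['eef_pos'],s['contact_force'])
for n,f,roi in [('t',ft,(215,95,325,225)),('s',fs,(240,165,430,330))]:
    x0,y0,x1,y1=roi;k=3.5 if n=='t' else 3
    cv2.imwrite(f'pics/p_{n}.png',cv2.resize(f['img'][y0:y1,x0:x1],(400,455)))
cv2.imwrite('pics/p1.png',np.hstack([cv2.imread('pics/p_t.png'),cv2.imread('pics/p_s.png')]))
```

```text
[565.72447663 223.24592747  49.35244354] [ 0.84858779  0.0131142  -0.53402233]
```

View pics/p1.png

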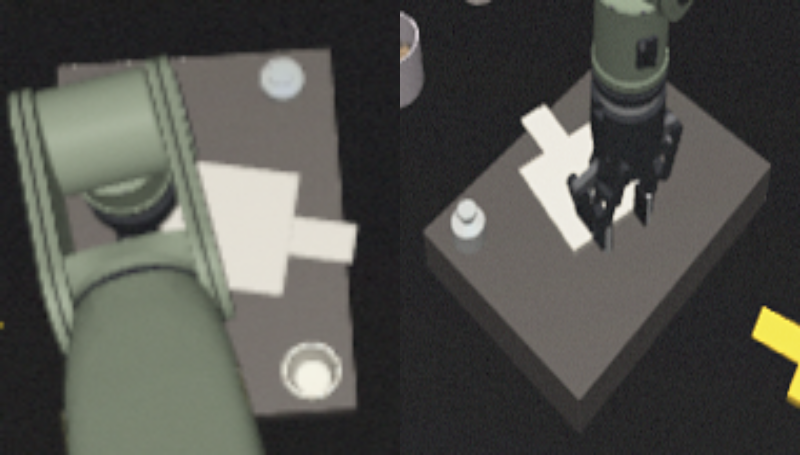

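The picture shows the two tips pushing the cover straight. The tab end is just past the slab edge, and the weight and crucible haven't moved. I'll push about 47 mm further.

Call:
step_arm(offset=[[-0.001, -0.006, 0], [-0.002, -0.012, 0], [-0.003, -0.018, 0], [-0.004, -0.024, 0], [-0.005, -0.03, 0]], spin=[0, 0, 0, 0, 0], grip=[120, 120, 120, 120, 120])

```text
time: 4.9
eef_pos: [560.9, 193.9, 49.5]
ee_rot: [0.0, 0.76, 0.65, 0.0]
contact_force: [0.0, 2.3, 0.6]
grip_width: 0.527
```

Call:
step_arm(offset=[[-0.001, -0.005, 0], [-0.0015, -0.01, 0], [-0.002, -0.014, 0], [-0.0025, -0.017, 0], [-0.0025, -0.017, 0]], spin=[0, 0, 0, 0, 0], grip=[120, 120, 120, 120, 120])

```text
time: 5.4
eef_pos: [558.3, 176.6, 49.3]
ee_rot: [0.0, 0.76, 0.65, -0.0]
contact_force: [0.7, 0.5, 0.2]
grip_width: 0.529
```

Call:
step_arm(offset=[[0.002, 0.01, 0], [0.003, 0.02, 0], [0.003, 0.02, 0.03], [0.003, 0.02, 0.07], [0.003, 0.02, 0.11]], spin=[0, 0, 0, 0, 0], grip=[120, 120, 120, 120, 120])

```text
time: 5.9
eef_pos: [560.3, 198.1, 159.4]
ee_rot: [-0.001, 0.76, 0.65, -0.001]
contact_force: [1.1, 0.2, 0.1]
grip_width: 0.529
```

Call:
step_arm(offset=[[0, 0, 0.03], [0, 0, 0.06], [0, 0, 0.07], [0, 0, 0.07], [0, 0, 0.07]], spin=[0, 0, 0, 0, 0], grip=[60, 0, 0, 0, 0])

```text
time: 6.4
eef_pos: [560.3, 197.4, 227.4]
ee_rot: [-0.001, 0.76, 0.65, -0.001]
contact_force: [-0.2, 0.3, -0.3]
grip_width: 0.999
```

Run:
```python
from m import *
fw=grab('wrist','w2');fs=grab('scene','s2');s=sense();print(s['time'],s['eef_pos'],s['ee_rot'],s['contact_force'],s['grip_width'])
```

```text
6.5 [559.80190949 197.08144936 226.48124936] [-0.00117832  0.76008084  0.64982391 -0.00214618] [-1.61971395 -0.56710676 -0.96538005] 0.9992564220680012
```

View pics/w2.png

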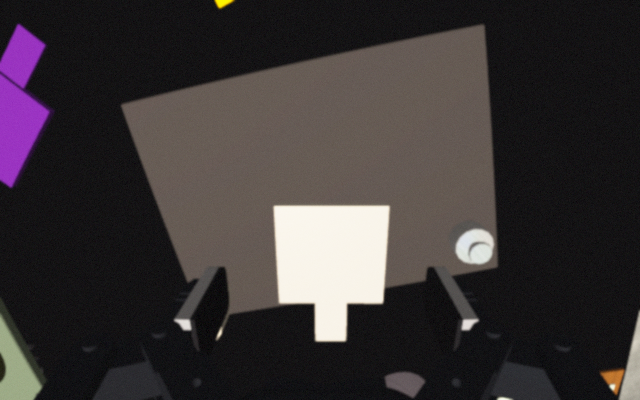

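The wrist view shows the whole tab (end at (331,341)) beyond the slab edge, and the plate (274–389, 206–303) still on the slab.

Run:
```python
from m import *
fw=grab('wrist')
for k,uv,z in [('back L',(274,206),58),('back R',(389.5,206),58),('tab L',(315,341.5),53),('tab R',(346.5,341.5),53),('edge R',(497.5,267),50),('edge mid',(425,283),50)]: print(k,onz(fw,[uv],z)[0].round(1))
s=sense();print(s['eef_pos'])
fs=grab('scene');ft=grab('top')
# dish rim ellipse in scene and top: bright/low-sat region
for n,f,roi,bb in [('s',fs,(212,160,258,210),(18,26)),('t',ft,(355,122,397,162),(10,22))]:
    x0,y0,x1,y1=roi;c=f['img'][y0:y1,x0:x1];g=cv2.cvtColor(c,cv2.COLOR_BGR2GRAY)
    m=((g>75)*255).astype(np.uint8);ct=max(cv2.findContours(m,cv2.RETR_EXTERNAL,cv2.CHAIN_APPROX_NONE)[0],key=cv2.contourArea).reshape(-1,2)+[x0,y0]
    W=onz(f,ct,60)[:,:2]
    print(n,cv2.boundingRect(ct.astype(np.int32)),W.min(0).round(1),W.max(0).round(1))
    # rim arc: keep pts facing away from camera (far half) and fit circle
    cam=ray(f,[[0,0]])[0][:2];mid=W.mean(0);u=(mid-cam)/np.linalg.norm(mid-cam)
    P=W
    for _ in range(6):
        A=np.c_[2*P,np.ones(len(P))];sol=np.linalg.lstsq(A,(P**2).sum(1),rcond=None)[0];ce=sol[:2]
        P=W[((W-ce)@u)>-2]
    print(n,'circle',ce.round(1),np.sqrt(sol[2]+ce@ce).round(1),len(P))
    cv2.imwrite(f'pics/d_{n}.png',cv2.resize(c,(400,400),interpolation=cv2.INTER_CUBIC))
```

```text
back L [505.1 173.2  58. ]
back R [613.9 156.2  58. ]
tab L [515.9   3.7  53. ]
tab R [551.2  -1.8  53. ]
edge R [722.1  66.4  50. ]
edge mid [644.3  59.6  50. ]
[559.92730294 197.02648647 226.64572165]
s (219, 169, 32, 36) [ 571.4 -194.5] [680.  -59.2]
s circle [ 611.9 -153.6] 39.6 37
t (362, 128, 28, 29) [ 560.5 -195.2] [ 650.9 -109.4]
t circle [ 611.8 -154.3] 39.8 37
```

The cover is now at centre (551,110), angle -99°, with the grip point at (537.5, 26.5), 27 mm past the edge. Both cameras put the dish rim at (612,-154) with radius 40. Now I'll grip the tab.

Call:
step_arm(offset=[[-0.006, -0.043, 0], [-0.011, -0.086, 0], [-0.017, -0.128, 0], [-0.022, -0.17, 0], [-0.022, -0.17, 0]], spin=[0, 0, 0, 0, 0], grip=[0, 0, 0, 0, 0])

```text
time: 7.15
eef_pos: [538.6, 22.6, 228.6]
ee_rot: [0.0, 0.762, 0.647, -0.001]
contact_force: [0.6, 0.9, 0.8]
grip_width: 1.002
```

Call:
step_arm(offset=[[0, 0, -0.04], [0, 0, -0.08], [0, 0, -0.12], [0, 0, -0.145], [0, 0, -0.15]], spin=[0, 0, 0, 0, 0], grip=[0, 0, 0, 0, 0])

```text
time: 7.65
eef_pos: [535.5, 28.1, 74.9]
ee_rot: [-0.003, 0.76, 0.65, -0.003]
contact_force: [-0.3, 0.7, 0.0]
grip_width: 0.999
```

Run:
```python
from m import *
fw=grab('wrist','w3');s=sense();print(s['time'],s['eef_pos'],s['ee_rot'],s['contact_force'],s['grip_width'])
```

```text
7.7 [536.86307747  27.93870835  76.24581734] [-0.00239042  0.76005237  0.64985404 -0.00210186] [-0.21842902 -0.29097403 -0.34152521] 0.9940720151212785
```

View pics/w3.png

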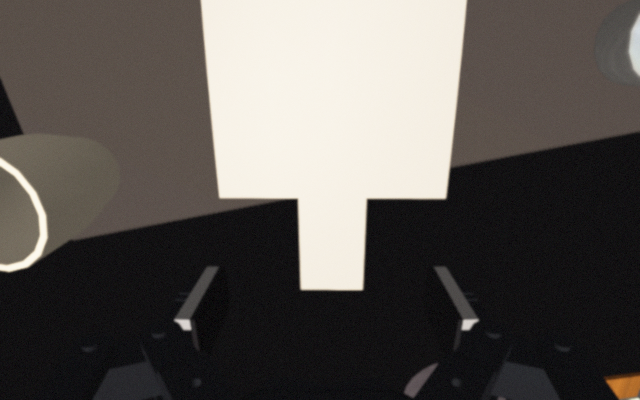

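The wrist view shows the tab (298–367, end at row 290) between the open fingers, with the crucible and weight well clear to the sides. I'll lower and close.

Call:
step_arm(offset=[[0.001, -0.001, -0.015], [0.001, -0.001, -0.03], [0.001, -0.001, -0.04], [0.001, -0.001, -0.046], [0.001, -0.001, -0.046]], spin=[0, 0, 0, 0, 0], grip=[0, 0, 0, 0, 0])

```text
time: 8.2
eef_pos: [539.5, 26.3, 32.3]
ee_rot: [-0.001, 0.76, 0.65, -0.001]
contact_force: [-0.1, 0.2, 0.0]
grip_width: 1.001
```

Call:
step_arm(offset=[[0, 0, 0], [0, 0, 0], [0, 0, 0], [0, 0, 0], [0, 0, 0]], spin=[0, 0, 0, 0, 0], grip=[80, 120, 140, 160, 180], grip_force=30)

```text
time: 8.7
eef_pos: [540.5, 26.2, 33.9]
ee_rot: [0.0, 0.76, 0.65, 0.0]
contact_force: [-1.1, -0.6, 3.0]
grip_width: 0.384
```

Call:
step_arm(offset=[[0, 0, 0], [0, 0, 0], [0, 0, 0], [0, 0, 0], [0, 0, 0]], spin=[0, 0, 0, 0, 0], grip=[255, 255, 255, 255, 255], grip_force=90)

```text
time: 9.2
eef_pos: [540.6, 26.1, 33.8]
ee_rot: [0.0, 0.76, 0.65, 0.0]
contact_force: [-1.7, -0.4, 4.8]
grip_width: 0.359
```

Run:
```python
from m import *
s=sense();print(s['time'],s['eef_pos'],s['ee_rot'],s['contact_force'],s['grip_width'])
```

```text
9.2 [540.57337759  26.14270863  33.81069419] [2.10638580e-04 7.60137588e-01 6.49762092e-01 1.65746865e-04] [-1.71995971 -0.43213046  4.81527734] 0.35872406387717143
```

Call:
step_arm(offset=[[0, 0, 0.005], [0, 0, 0.012], [0, 0, 0.022], [0, 0, 0.032], [0, 0, 0.04]], spin=[0, 0, 0, 0, 0], grip=[255, 255, 255, 255, 255])

```text
time: 9.7
eef_pos: [540.7, 26.2, 74.5]
ee_rot: [0.0, 0.76, 0.65, 0.0]
contact_force: [-0.2, -0.3, -1.7]
grip_width: 0.36
```

Call:
step_arm(offset=[[0, 0, 0.015], [0, 0, 0.03], [0, 0, 0.045], [0, 0, 0.05], [0, 0, 0.05]], spin=[0, 0, 0, 0, 0], grip=[255, 255, 255, 255, 255])

```text
time: 10.2
eef_pos: [541.2, 26.1, 124.6]
ee_rot: [0.001, 0.76, 0.65, 0.001]
contact_force: [0.1, -0.4, -2.6]
grip_width: 0.357
```

Run:
```python
from m import *
fw=grab('wrist','w4');fs=grab('scene','s4');s=sense();print(s['time'],s['eef_pos'],s['ee_rot'],s['contact_force'],s['grip_width'])
cv2.imwrite('pics/l1.png',np.hstack([cv2.resize(fw['img'],(400,250)),cv2.resize(fs['img'][90:290,200:520],(400,250))]))
```

```text
10.3 [539.8233397   26.25969743 122.84748709] [-3.00420596e-04  7.60141716e-01  6.49757181e-01 -2.94821424e-04] [-0.6863372   0.02957474 -1.92319757] 0.36282662795553283
```

View pics/l1.png

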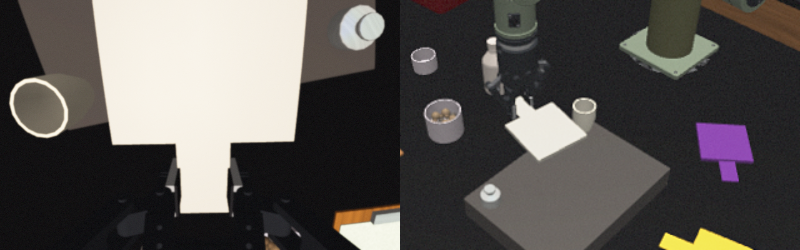

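Lifted. In the wrist picture (left) the tab is held between the pads. In the scene picture (right) the cover hangs level over the slab edge, and the bystanders are undisturbed. Next I check its tilt and offset.

Run:
```python
from m import *
fs=grab('scene');fw=grab('wrist');ft=grab('top');s=sense();p=np.array(s['eef_pos']);print(p.round(1))
d=np.array([np.cos(np.radians(-99)),np.sin(np.radians(-99)),0]);l=np.array([-d[1],d[0],0])
c=np.array([p[0],p[1],p[2]-33.8+58])-85*d
pts=[c+a*55*d+b*55*l for a in(-1,1) for b in(-1,1)]+[c+110*d+b*17*l-[0,0,5] for b in(-1,1)]
names=['backR','backL','frontR','frontL','tabR','tabL']
print('pred scene',dict(zip(names,proj(fs,pts).round(1).tolist())));print('pred wrist',proj(fw,pts).round(1).tolist());print('pred top',proj(ft,pts).round(1).tolist())
for n,f,roi in [('s',fs,(255,150,375,230)),('w',fw,(120,0,520,360)),('t',ft,(225,120,330,220))]:
    x0,y0,x1,y1=roi;g=cv2.cvtColor(f['img'],cv2.COLOR_BGR2GRAY);m=np.zeros_like(g);m[y0:y1,x0:x1]=(g[y0:y1,x0:x1]>(165 if n!='w' else 170))*255
    ct=max(cv2.findContours(m,cv2.RETR_EXTERNAL,cv2.CHAIN_APPROX_NONE)[0],key=cv2.contourArea)
    print(n,cv2.approxPolyDP(ct,3,True).reshape(-1,2).tolist())
```

```text
[539.4  26.3 122.2]
pred scene {'backR': [348.8, 196.5], 'backL': [309.2, 216.5], 'frontR': [321.5, 171.1], 'frontL': [283.1, 188.7], 'tabR': [296.4, 166.6], 'tabL': [284.8, 171.7]}
pred wrist [[138.8, -114.8], [514.1, -114.8], [180.3, 230.4], [472.1, 230.6], [287.7, 339.4], [364.5, 339.5]]
pred top [[269.9, 170.3], [275.2, 134.1], [307.1, 175.2], [312.0, 138.9], [327.3, 165.3], [328.7, 154.1]]
s [[284, 190], [311, 218], [349, 198], [322, 172], [307, 178], [296, 167], [292, 172], [296, 184]]
w [[148, 0], [180, 230], [280, 229], [283, 265], [289, 271], [289, 340], [364, 339], [361, 311], [368, 229], [470, 223], [491, 0]]
t [[275, 136], [271, 172], [292, 174], [296, 138]]
```

The predicted and measured corners agree within about 1–2 px, so the cover is level and firmly held. It must move (+59,-264) mm to the dish.

Call:
step_arm(offset=[[0.005, -0.022, 0], [0.012, -0.052, 0], [0.019, -0.085, 0], [0.026, -0.118, 0], [0.034, -0.15, 0]], spin=[0, 0, 0, 0, 0], grip=[255, 255, 255, 255, 255])

```text
time: 10.95
eef_pos: [573.9, -124.9, 122.4]
ee_rot: [-0.001, 0.76, 0.65, -0.0]
contact_force: [-0.0, 0.3, -2.3]
grip_width: 0.362
```

Call:
step_arm(offset=[[0.007, -0.032, 0], [0.014, -0.062, 0], [0.019, -0.087, 0], [0.023, -0.105, 0], [0.025, -0.114, 0]], spin=[0, 0, 0, 0, 0], grip=[255, 255, 255, 255, 255])

```text
time: 11.45
eef_pos: [599.2, -239.3, 122.6]
ee_rot: [-0.0, 0.761, 0.649, -0.0]
contact_force: [-0.4, -0.1, -1.3]
grip_width: 0.358
```

Call:
step_arm(offset=[[0, 0, -0.01], [0, 0, -0.025], [0, 0, -0.04], [0, 0, -0.05], [0, 0, -0.055]], spin=[0, 0, 0, 0, 0], grip=[255, 255, 255, 255, 255])

```text
time: 11.95
eef_pos: [597.8, -236.1, 65.5]
ee_rot: [-0.002, 0.76, 0.65, -0.001]
contact_force: [-0.3, 0.3, -2.0]
grip_width: 0.365
```

Run:
```python
from m import *
fs=grab('scene','s5');fw=grab('wrist');ft=grab('top','t5');s=sense();p=np.array(s['eef_pos']);print(s['time'],p.round(1),s['contact_force'],s['ee_rot'],s['grip_width'])
d=np.array([np.cos(np.radians(-99)),np.sin(np.radians(-99)),0]);l=np.array([-d[1],d[0],0])
c=np.array([p[0],p[1],p[2]-33.8+58])-85*d;print('centre',c)
pts=[c+a*55*d+b*55*l for a in(-1,1) for b in(-1,1)]
for n,f in [('s',fs),('t',ft)]:
    q=proj(f,pts);print(n,q.round(1).tolist());x0,y0=(q.min(0)-12).astype(int);x1,y1=(q.max(0)+12).astype(int)
    g=cv2.cvtColor(f['img'],cv2.COLOR_BGR2GRAY);m=np.zeros_like(g);m[y0:y1,x0:x1]=(g[y0:y1,x0:x1]>165)*255
    ct=max(cv2.findContours(m,cv2.RETR_EXTERNAL,cv2.CHAIN_APPROX_NONE)[0],key=cv2.contourArea)
    print(n,cv2.approxPolyDP(ct,3,True).reshape(-1,2).tolist())
cv2.imwrite('pics/l2.png',np.hstack([cv2.resize(fs['img'][100:250,150:390],(480,300)),cv2.resize(ft['img'][100:200,330:430],(300,300))]))
```

```text
12.1 [ 599.1 -237.3   67.7] [-0.23765735 -0.26924168 -1.27094624] [-4.63513904e-04  7.59995810e-01  6.49927790e-01 -1.48863022e-04] 0.36186605105305786
centre [ 612.38105817 -153.34894346   91.91440455]
s [[259.8, 172.5], [222.0, 189.0], [240.6, 151.5], [204.3, 166.2]]
s [[207, 168], [225, 191], [261, 174], [241, 153], [229, 158], [221, 149], [214, 152], [218, 162]]
t [[357.2, 152.3], [361.4, 117.8], [392.8, 157.0], [396.7, 122.5]]
t [[361, 120], [358, 154], [378, 156], [394, 123]]
```

View pics/l2.png

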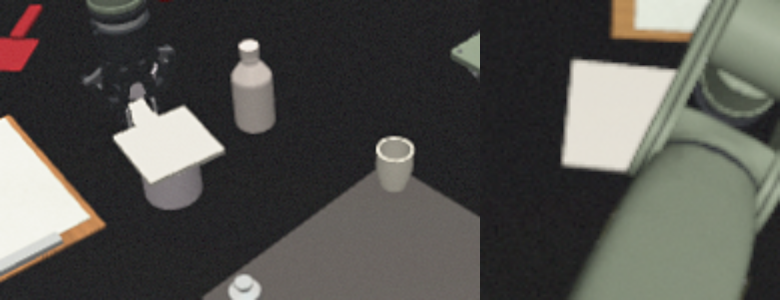

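The cover hangs level above the dish (scene crop: plate about (168,143), dish directly beneath), with the bottle clear. I'll refine the offset before lowering.

Run:
```python
from m import *
fs=grab('scene');ft=grab('top');s=sense();p=np.array(s['eef_pos']);print(p.round(1),s['contact_force'])
for z in (88,92):
    for n,f,uv in [('s',fs,[(207,168),(225,191),(261,174),(241,153)]),('t',ft,[(361,120),(358,154)])]:
        W=onz(f,uv,z)[:,:2];print(z,n,W.round(1).tolist(),W.mean(0).round(1))
# bottom side: dish visible body extents in scene
g=cv2.cvtColor(fs['img'],cv2.COLOR_BGR2GRAY);m=((g[185:215,205:270]>75)&(g[185:215,205:270]<165)).astype(np.uint8)
ct=max(cv2.findContours(m,cv2.RETR_EXTERNAL,cv2.CHAIN_APPROX_NONE)[0],key=cv2.contourArea).reshape(-1,2)+[205,185]
print(cv2.boundingRect(ct.astype(np.int32)))
```

```text
[ 599.9 -238.    69. ] [-0.20837232 -0.74073271 -1.82615499]
88 s [[654.9, -209.1], [672.2, -99.9], [565.5, -87.4], [550.2, -197.0]] [ 610.7 -148.3]
88 t [[669.6, -106.6], [562.2, -93.0]] [615.9 -99.8]
92 s [[657.0, -204.6], [674.2, -95.9], [568.1, -83.5], [552.8, -192.6]] [ 613.  -144.2]
92 t [[668.4, -106.1], [561.4, -92.7]] [614.9 -99.4]
(218, 185, 33, 20)
```

Call:
step_arm(offset=[[0.001, -0.001, -0.005], [0.002, -0.002, -0.01], [0.002, -0.002, -0.014], [0.002, -0.002, -0.017], [0.002, -0.002, -0.018]], spin=[0, 0, 0, 0, 0], grip=[255, 255, 255, 255, 255])

```text
time: 12.7
eef_pos: [600.8, -239.5, 49.5]
ee_rot: [-0.001, 0.76, 0.65, -0.0]
contact_force: [-0.1, -0.2, -2.0]
grip_width: 0.362
```

Call:
step_arm(offset=[[0, 0, -0.001], [0, 0, -0.002], [0, 0, -0.003], [0, 0, -0.004], [0, 0, -0.004]], spin=[0, 0, 0, 0, 0], grip=[255, 255, 255, 255, 255])

```text
time: 13.2
eef_pos: [601.4, -239.8, 46.4]
ee_rot: [0.0, 0.76, 0.65, 0.0]
contact_force: [-0.2, -1.0, -0.6]
grip_width: 0.358
```

Call:
step_arm(offset=[[0, 0, -0.0005], [0, 0, -0.001], [0, 0, -0.001]], spin=[0, 0, 0], grip=[255, 255, 255])

```text
time: 13.5
eef_pos: [601.4, -239.9, 45.4]
ee_rot: [0.0, 0.76, 0.65, 0.0]
contact_force: [0.2, -0.6, -0.4]
grip_width: 0.356
```

Run:
```python
from m import *
for i in range(4):
    fs=grab('scene');s=sense();print(np.round(s['eef_pos'],1),np.round(s['contact_force'],2),np.round(s['moment'],2))
```

```text
[ 601.4 -239.9   45.4] [ 0.51 -0.01 -0.61] [-0.08  0.03  0.03]
[ 601.4 -239.9   45.4] [ 0.63 -0.15 -1.13] [-0.09  0.02  0.01]
[ 601.4 -239.9   45.4] [-0.15 -1.01 -2.62] [-0.14 -0.01 -0.03]
[ 601.4 -239.9   45.4] [-0.18 -1.18 -0.45] [-0.13  0.03 -0.03]
```

Call:
step_arm(offset=[[0, 0, -0.0005], [0, 0, -0.001], [0, 0, -0.0015], [0, 0, -0.0015]], spin=[0, 0, 0, 0], grip=[255, 255, 255, 255])

```text
time: 14.1
eef_pos: [601.4, -239.9, 44.2]
ee_rot: [0.0, 0.76, 0.65, 0.0]
contact_force: [-1.0, -0.6, 1.5]
grip_width: 0.359
```

Run:
```python
from m import *
for i in range(4):
    fs=grab('scene');s=sense();print(np.round(s['eef_pos'],1),np.round(s['contact_force'],2),np.round(s['moment'],2))
```

```text
[ 601.4 -239.9   44.2] [-2.19 -0.82  1.67] [-0.07  0.17  0.04]
[ 601.4 -239.9   44.1] [-0.91 -0.91  2.78] [-0.05  0.13  0.06]
[ 601.4 -239.9   44.1] [-1.87 -0.44  2.03] [-0.08  0.17 -0.05]
[ 601.4 -239.9   44.1] [-0.73 -1.24  1.62] [-0.14  0.14  0.05]
```

Contact is at TCP z 44.2, as predicted, with light pressure of about 3.5 N. I'll release gently.

Call:
step_arm(offset=[[0, 0, 0], [0, 0, 0], [0, 0, 0], [0, 0, 0], [0, 0, 0]], spin=[0, 0, 0, 0, 0], grip=[255, 255, 155, 150, 140], grip_force=20)

```text
time: 14.8
eef_pos: [601.1, -239.4, 43.3]
ee_rot: [-0.0, 0.76, 0.65, 0.0]
contact_force: [0.5, 0.7, -0.7]
grip_width: 0.448
```

Call:
step_arm(offset=[[0, 0, 0], [0, 0, 0], [0, 0, 0], [0, 0, 0], [0, 0, 0]], spin=[0, 0, 0, 0, 0], grip=[120, 80, 40, 0, 0])

```text
time: 15.3
eef_pos: [601.3, -239.8, 43.8]
ee_rot: [0.0, 0.76, 0.65, 0.0]
contact_force: [-0.0, -0.8, 0.5]
grip_width: 1.006
```

Run:
```python
from m import *
fw=grab('wrist','w6');fs=grab('scene','s6');s=sense();print(s['time'],s['eef_pos'],s['contact_force'],s['grip_width'])
cv2.imwrite('pics/l3.png',np.hstack([cv2.resize(fw['img'],(400,250)),cv2.resize(fs['img'][100:250,150:390],(400,250))]))
```

```text
15.4 [ 601.28801505 -239.79627889   43.81357615] [ 0.17106973 -0.37138601  0.89476059] 0.9974160939510901
```

View pics/l3.png

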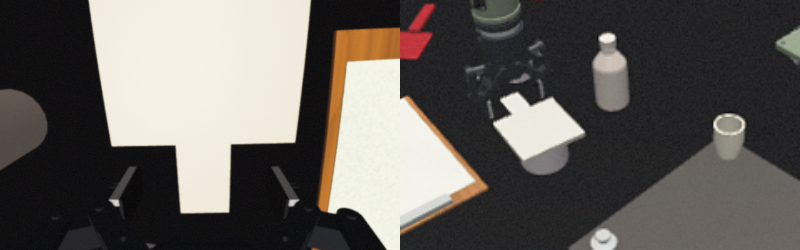

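The fingers are open and clear of the tab (wrist, 177–231). The cover lies on the dish. I'll retreat straight up.

Call:
step_arm(offset=[[0, 0, 0.01], [0, 0, 0.03], [0, 0, 0.065], [0, 0, 0.105], [0, 0, 0.145]], spin=[0, 0, 0, 0, 0], grip=[0, 0, 0, 0, 0])

```text
time: 15.9
eef_pos: [601.1, -239.6, 190.7]
ee_rot: [-0.0, 0.76, 0.65, -0.0]
contact_force: [1.0, -0.6, -0.4]
grip_width: 1.001
```

Call:
step_arm(offset=[[0, -0.02, 0.03], [0, -0.04, 0.06], [0, -0.05, 0.08], [0, -0.05, 0.09], [0, -0.05, 0.09]], spin=[0, 0, 0, 0, 0], grip=[0, 0, 0, 0, 0])

```text
time: 16.4
eef_pos: [602.0, -290.1, 281.3]
ee_rot: [0.002, 0.76, 0.65, 0.001]
contact_force: [-0.1, 0.2, -0.0]
grip_width: 1.003
```

Run:
```python
from m import *
fw=grab('wrist','w7');fs=grab('scene','s7');ft=grab('top','t7');s=sense();print(s['time'],s['eef_pos'],s['contact_force'])
for n,f,roi in [('s',fs,(195,145,280,205)),('w',fw,(150,20,480,330)),('t',ft,(345,105,430,170))]:
    try: print(n,cover(f,roi,165,68))
    except Exception as e: print(n,e)
    g=cv2.cvtColor(f['img'],cv2.COLOR_BGR2GRAY);x0,y0,x1,y1=roi;m=np.zeros_like(g);m[y0:y1,x0:x1]=(g[y0:y1,x0:x1]>165)*255
    ct=max(cv2.findContours(m,cv2.RETR_EXTERNAL,cv2.CHAIN_APPROX_NONE)[0],key=cv2.contourArea)
    a=cv2.approxPolyDP(ct,3,True).reshape(-1,2);print(a.tolist(),onz(f,a,68)[:,:2].round().tolist())
cv2.imwrite('pics/l4.png',np.hstack([cv2.resize(fw['img'],(400,250)),cv2.resize(fs['img'][100:250,150:390],(400,250))]))
```

```text
16.55 [ 600.61457495 -288.50250746  276.91691876] [ 1.24427107  0.47660019 -0.62566383]
s {'rect': array([ 613.7, -157.2]), 'mom': array([ 614.2, -154.9]), 'size': array([114.8, 110.8]), 'rang': 81.25383758544922, 'tab': array([ 604.08815674, -237.30165639]), 'ang': np.float64(-96.84508897643235)}
[[206, 173], [223, 195], [260, 179], [241, 159], [228, 164], [221, 156], [210, 159], [217, 168]] [[658.0, -216.0], [675.0, -111.0], [567.0, -93.0], [553.0, -197.0], [592.0, -205.0], [586.0, -248.0], [616.0, -259.0], [624.0, -212.0]]
w {'rect': array([ 731.5, -308. ]), 'mom': array([ 733.2, -311.6]), 'size': array([240.1,  64.4]), 'rang': 88.89118957519531, 'tab': array([ 762.90153327, -183.38211687]), 'ang': np.float64(75.85934986402262)}
[[479, 20], [471, 20], [468, 37], [423, 40], [423, 262], [479, 257]] [[767.0, -176.0], [759.0, -175.0], [756.0, -190.0], [712.0, -187.0], [696.0, -425.0], [762.0, -429.0]]
t {'rect': array([ 611.6, -159.1]), 'mom': array([ 611.7, -156.5]), 'size': array([115.6, 110.3]), 'rang': 82.40535736083984, 'tab': array([ 599.45817323, -234.36300685]), 'ang': np.float64(-99.19486462365013)}
[[361, 122], [358, 154], [392, 158], [394, 147], [408, 145], [406, 138], [394, 135], [394, 124]] [[669.0, -108.0], [567.0, -95.0], [551.0, -200.0], [586.0, -208.0], [592.0, -252.0], [614.0, -247.0], [625.0, -210.0], [660.0, -212.0]]
```

View pics/l4.png

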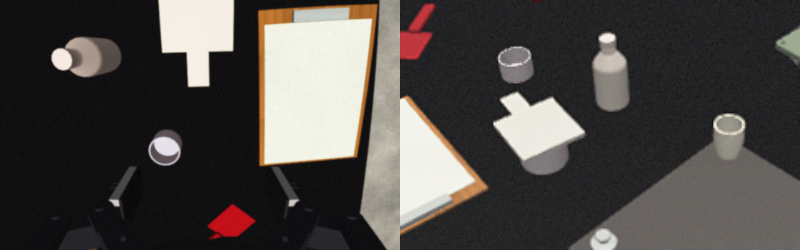

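Both cameras put the cover centre at about (613,-155), against the dish mouth at (612,-154). The picture shows it flat and nothing disturbed. I'm handing in.

```bash
python3 -c "
from cell import *
print(job_done())"
```

```text
the job is handed in; nothing more can be done
None
```

The cover now lies on the gravel dish, and I handed the job in at about 16.6 s of the 56 s allowed; no verdict was reported. I pushed it along the slab with two half-open fingertips until the grip point was about 27 mm past the edge. I then gripped the tab, lifted the cover level, carried it over, lowered it onto the rim and released it.

- **Centring:** in the last pictures, from the scene and top cameras, the plate centre is about (612–614, -155 to -157) mm. The mouth was measured at (612, -154) mm before placing, so the cover is within about 3 mm, against 18 mm allowed.
- **Contact:** it touched down with a few newtons at the expected height. I saw the fingers clear of the tab, and the arm was about 280 mm up and touching nothing at hand-in.
- **Other items:** the small dish, bottle, crucible and weight looked undisturbed by eye, but I did not re-measure them.
- **Disagreements:** before lowering, the scene and top cameras differed from the predicted plate centre by up to about 6 mm. I made a 2 mm correction in x and in y.
- **Checks that failed or were not done:** the automatic wrist-camera measurement of the placed cover picked up the clipboard instead, so I ignored it. I did not re-measure the dish's own position after placing.

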